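# Lock a coffee grinder's burr housing with its sprung slotted screw

## Robot

A 6-joint arm with a two-finger parallel gripper is mounted at the origin on the work surface. World frame = base frame: x ahead of the robot, y to its left, z up, the work surface at z = 0. Lengths are in mm, angles in rad, forces in N, time in s.
With the tool pointing down it reaches from about 325 to 900 mm from the base axis. Payload 6.1 kg.
Tool frame: the origin (TCP) lies between the finger pads; the fingertips stand 22 mm ahead of it and the grasp point (between the pads) lies 3 mm ahead of it; y points along the fingers, x is the direction in which the jaws open and shut, and the axes are right-handed (so a half turn about y gives the same grasp; the last joint's range is limited). The gripper opens to 85 mm and grips with 20 to 120 N. Pads are 22 mm wide; open, the fingers measure 114 mm over their backs; the gripper's body (76 mm by 85 mm) begins 54 mm behind the grasp point. The pads swing forward as they close: fully open they stand 13 mm farther back than shut.
Start: joints at [1.066, 0.22, 1.526, -0, 1.395, -0.126], TCP at [231.127, 580.686, 253.3] pointing down, gripper open.
Joint ranges: [-2.98, 2.98], [-0.91, 2.08], [0.09, 2.57], [-1.24, 4.39], [0.2, 2.65], [-2.68, 2.68]. Speed limits (rad/s): [2.57, 2.57, 3.01, 3.14, 3.14, 3.14].

## Interface

Orientations are given as [roll, pitch, yaw] about the fixed x, y, z axes, in that order (R = Rz(yaw) Ry(pitch) Rx(roll)).
In Python, from cell import arm gives the robot as it stands.
- The arm moves only by the shell command python3 -m pendant 'ROWS' [FORCE]. ROWS is a JSON object of lists of equal length, an entry for each row: "translation": the shift along the tool's x, y, z as a fraction of full scale, a list of three; "dr": the turn, a rotation vector about the tool's x, y, z as a fraction of full scale, a list of three; "grip": the closure, from -1 (fully open) to 1 (shut), so that 0 is half open. In form: {"translation": [[dx, dy, dz], ...], "dr": [[rx, ry, rz], ...], "grip": [grip, ...]}. A call has 1 to 8 rows; each row shifts and turns the pose as measured when the row begins, along the tool's axes as they then stand; what a row does not reach is not made up. Full scale, the value 1, is 0.025 m for a shift and 10 degrees for a turn. A row lasts 1/8 s, in which the tool goes at most 62.5 mm and 10.7 degrees, less where a joint would pass 70% of its speed; a pose out of reach is approached as far as the arm can. A call with a number of a shift or a turn outside -1 to 1 is refused whole. A call with a gripper value outside its range is refused whole. The fingers move at their own pace and stop on an object; FORCE is the grip in N (left out, the last holds). Time passes only in rows, so rows that do not move let the fingers close. It gives the time, the measured TCP pose, the force and the opening at its end, in the units of the state.
- arm.get_obs(): the state, without advancing time (a new reading comes with each control period).
- arm.grab_frame(name): name is "scene" or "top" or "wrist"; returns a dict with "pixels" (480x640x3 uint8, red, green, blue), "depth" (480x640 float32, mm along the optical axis (not along the pixel's ray), 0 where there is no reading), "camera_matrix" (3x3 intrinsics, pixels), "cam_to_world" (4x4, takes a point from camera to world coordinates). Camera axes: x right, y down, z forward; pixel columns grow to the right and rows downward; lengths in mm; the calibration is good to about 2 mm. A picture is of the moment at which its call begins.
- arm.job_done(): hands the job in, once; it reports no verdict.
The state is a dict: "time_s": time; "joints": joint angles; "joint_vel": joint speeds; "tau": joint torques, N m; "tool_pos": TCP position; "tool_rot": TCP orientation; "wrist_force": force on the tool from outside, world axes, zero at the start; "wrist_torque": the same for the moment, N m; "width": finger opening in mm.
Only numpy, scipy, OpenCV 4.12 (cv2) and the standard library are available. Lean on these libraries where they do the work, as an engineer would, in place of code of your own. Each camera call takes 0.05 s, during which the arm holds its last target.

## Task

Take the flat screwdriver out of its wooden stand, press its blade into the slot of the sprung screw on top of the grinder's burr housing and turn the screw clockwise (seen from above) to its stop, about a quarter turn. Keep the blade fully down in the slot all the while it turns and press and turn gently, without forcing (a press of about 5 N is plenty). Then put the driver back upright in its stand, fully down, let go, and leave everything else on the bench where it is.

Things in the scene. Friction and masses are not known exactly. Their poses are not given: they have to be found in the camera images.
- driver: flat screwdriver, upright in the stand, 140 g; origin: centre of the underside of its steel collar (32 mm wide, 6 mm thick), z up its axis. Black square handle 24 x 24 mm, flats facing its x and y, 6 to 86 mm above the origin (grasp at 46 to 55 mm). Below: 8 mm round shank, then from 70 to 86 mm below the origin a square-ended blade, 14 mm wide along x, 3 mm thick along y
- blade_tip (a point): middle of the end edge of the driver's blade, 86 mm below the driver's origin, axes as the driver's
- stand: fixed dark wooden block 70 x 70 x 100 mm high, origin under its centre, z up. A square 20 x 20 mm hole (rim chamfered 2 mm) runs right through along its z axis; the driver stands in it, turned any way, its collar flat on the block's top (driver's origin 100 mm above the stand's, blade end 14 mm above the bench)
- housing: fixed grinder burr housing: black casting 150 mm (x) x 110 mm (y), aluminium cover at 60 mm height; origin under its centre, z up. A 76 mm steel collar stands 12 mm above the cover, 25 mm towards +x; near the -x end is the slotted screw, whose head gives on a spring when pressed: 3 N at first, 8 N at its full 4 mm of travel, then solid
- screw_mid (a point): fixed point on the housing, 47 mm from its centre to -x, 77 mm above the bench, axes as the housing's: mid place of the unpressed screw head's top. The screw sits in an oblong hole: its real centre is within 6 mm of here along the housing's y (none along x), unmeasured, and stays put up to 15 N. The blade is seated with its end over 5.5 mm below this point
- screw (a joint): turn of the screw, rad, clockwise from above: 0 = slot along the housing's x, starts at 0 to 0.35, stop at 1.571 (slot along y); takes about 0.06 N m and stays where left. Its head is a steel disc 28 mm wide with an open slot straight across the middle, 4.2 mm wide (5 mm at the rim's 0.4 mm chamfer), 6 mm deep
- portafilter: bystander, to be left alone: steel portafilter, 70 mm bowl 28 mm high with a black handle, lying near the robot; origin under the bowl's centre
- tamper: bystander: steel tamper 58 mm wide, 70 mm high, between housing and stand; origin under its centre
- cup: bystander: white mug 72 mm wide, 60 mm high; origin under its centre
- jug: bystander: steel jug 84 mm wide, 95 mm high; origin under its centre
- wrench: bystander: flat wrench lying on the bench; origin under its middle
- saucer: bystander: white saucer 124 mm wide, 16 mm high, in front of the robot; origin under its centre
There are look-alikes about, which are no part of the job. Leave any blue or orange look-alike of the driver alone. Leave any yellow look-alike of the housing alone.

How it is judged (in metres and radians):
On the way, in this order (a step that is already met when the one before it is completed fails the run):
1. the driver's blade is down in the screw's slot (its end more than 5.5 mm below the free height of the head's top, within 9 mm of the screw's mid place) before the screw has been turned past 0.6 rad (z of blade_tip in the frame of screw_mid below -0.0055 m and horizontal distance between blade_tip and screw_mid below 0.009 m and value of joint screw below 0.6 rad), for 0.1 s.
2. the screw is turned to its stop (past 1.45 rad) with the blade still seated (z of blade_tip in the frame of screw_mid below -0.0055 m and horizontal distance between blade_tip and screw_mid below 0.009 m and value of joint screw above 1.45 rad), for 0.1 s.
At the end, for the whole second after the job is handed in: The screw stays turned past 1.45 rad (its stop is at 1.571), and the driver stands at rest and released in its stand: within 6 mm of the hole's axis, its collar within 3 mm of the block's top, tilted less than 0.06 rad (value of joint screw above 1.45 rad and horizontal distance between driver and stand below 0.006 m and z of driver in the frame of stand between 0.097 and 0.103 m and angle between driver's own z axis and vertical below 0.06 rad and linear speed of driver below 0.02 m/s); the robot touches nothing.
It fails at once if the screw turns (faster than 0.1 rad/s, beyond 0.6 rad) while the blade is not seated in its slot (end more than 5.5 mm below the free height of the head's top) (velocity of joint screw above 0.1 rad/s and value of joint screw above 0.6 rad and not (z of blade_tip in the frame of screw_mid below -0.0055 m and horizontal distance between blade_tip and screw_mid below 0.009 m)).
It fails at once if the driver bears on the screw or housing with more than 30 N (contact force between driver and housing above 30 N).
It fails at once if another thing on the bench (portafilter, tamper, cup, jug, wrench, saucer) is moved by more than 20 mm (distance of any of portafilter, tamper, cup, jug, wrench, saucer from where it was at the start of the episode above 0.02 m).
It also fails if it takes over 72 s, if anything falls off the work surface, if the arm or the gripper's body presses on something with over 40 N, if the wrist force passes 120 N, or if a joint passes its speed limit or range.

## Working session

There is one attempt and no reset: what is moved stays moved. The work goes in short steps, Python scripts to look and compute and a shell command to move; the robot and the scene stay as the last step left them, time stands still between calls to the robot, and variables do not carry over. Pictures are saved under pics/ and viewed, and the job is handed in when it is done.

```bash
ls; mkdir -p pics; cat > h.py <<'E'
import numpy as np, cv2
from cell import arm
def shot(cam,fn=None):
    f=arm.grab_frame(cam)
    if fn: cv2.imwrite(fn,cv2.cvtColor(f['pixels'],cv2.COLOR_RGB2BGR))
    return f
def cloud(f):
    d=f['depth'].astype(float);K=np.array(f['camera_matrix']);T=np.array(f['cam_to_world'])
    v,u=np.mgrid[0:d.shape[0],0:d.shape[1]]
    P=np.stack([(u-K[0,2])*d/K[0,0],(v-K[1,2])*d/K[1,1],d],-1)
    W=P@T[:3,:3].T+T[:3,3]
    W[d==0]=np.nan
    return W
E
python3 - <<'E'
from h import *
import pickle
print(arm.get_obs())
for c in ['scene','top','wrist']:
    f=shot(c,f'pics/{c}0.png'); pickle.dump(f,open(f'{c}0.pkl','wb'))
    print(c,f['camera_matrix'],f['cam_to_world'])
E
```

```text
pics
{'time_s': 0.0, 'joints': array([ 1.06594492e+00,  2.21252472e-01,  1.52763411e+00,  4.13390545e-06,
        1.39470930e+00, -1.26078146e-01]), 'joint_vel': array([-0.00065225, -0.00029555, -0.00085685, -0.00047129,  0.00103175,
       -0.00143099]), 'tau': array([-2.80359731e-03, -4.96900213e+01, -3.89392591e+01, -3.00129705e-04,
        1.10316873e-02, -1.04526376e-05]), 'tool_pos': array([230.82153977, 580.19453852, 252.17071855]), 'tool_rot': array([-1.5705404 ,  0.00198682,  1.19202259]), 'wrist_force': array([1.07503609, 0.46545016, 0.55571122]), 'wrist_torque': array([ 0.02216962, -0.04857278, -0.03636382]), 'width': 85.48248420354939}
scene [[551.21880709   0.         313.67426131]
 [  0.         551.21880709 245.88353956]
 [  0.           0.           1.        ]] [[-4.78033629e-02  6.17373068e-01 -7.85216743e-01  1.45059539e+03]
 [ 9.98784358e-01  3.90094298e-02 -3.01342018e-02  7.29251147e+01]
 [ 1.20268127e-02 -7.85702717e-01 -6.18487345e-01  8.10868827e+02]
 [ 0.00000000e+00  0.00000000e+00  0.00000000e+00  1.00000000e+00]]
top [[534.02558918   0.         308.75336442]
 [  0.         534.02558918 242.15852009]
 [  0.           0.           1.        ]] [[-2.18394960e-02 -9.88000810e-01  1.52896813e-01  3.22952962e+02]
 [-9.99648872e-01  2.38755601e-02  1.14930136e-02  3.16263742e+01]
 [-1.50056038e-02 -1.52592125e-01 -9.88175326e-01  1.30903388e+03]
 [ 0.00000000e+00  0.00000000e+00  0.00000000e+00  1.00000000e+00]]
wrist [[334.82731709   0.         320.04515993]
 [  0.         334.82731709 243.67100823]
 [  0.           0.           1.        ]] [[ 3.70417434e-01  8.78164378e-01  3.02685067e-01  1.54519847e+02]
 [ 9.28864757e-01 -3.49815982e-01 -1.21815607e-01  6.11207838e+02]
 [-1.09005235e-03  3.26276116e-01 -9.45273880e-01  3.72475148e+02]
 [ 0.00000000e+00  0.00000000e+00  0.00000000e+00  1.00000000e+00]]
```

View pics/scene0.png

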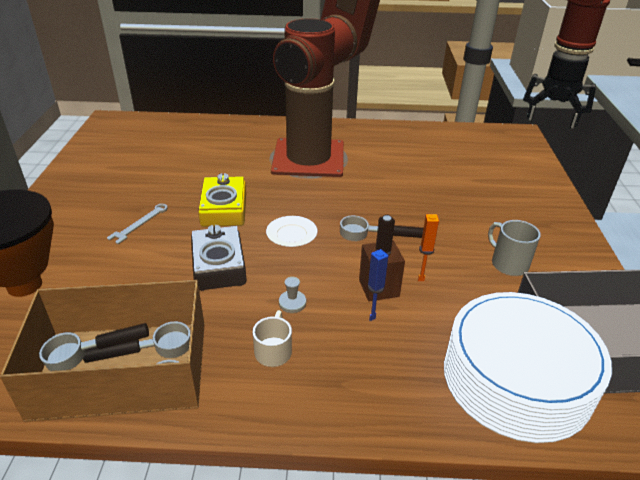

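View pics/top0.png

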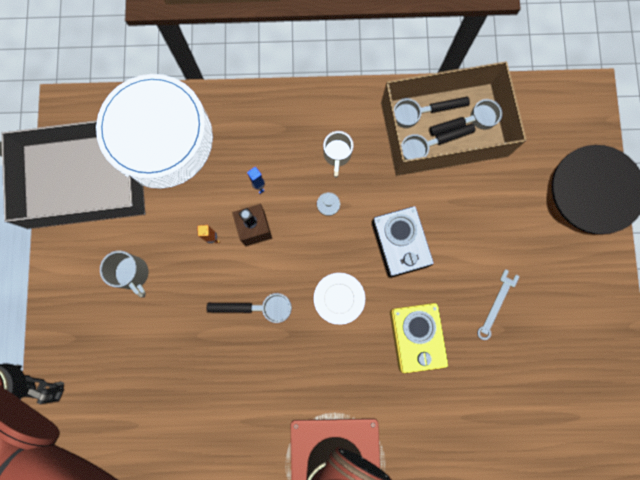

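View pics/wrist0.png

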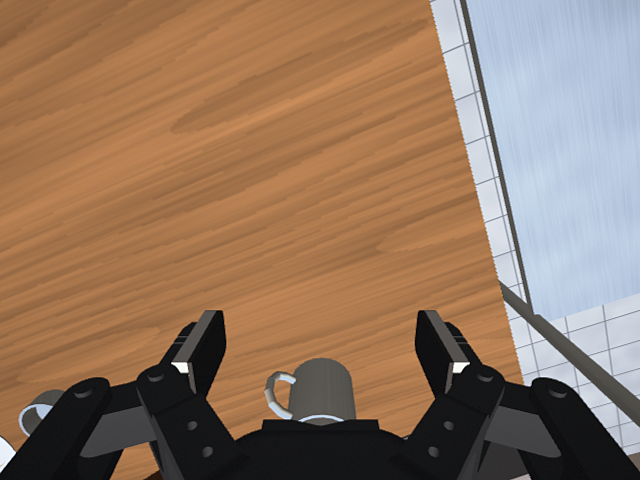

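Candidates for the driver: black, in the brown stand, at top-pixel (248,216); blue at (255,176); orange at (205,231). Candidates for the housing: black with aluminium cover at (403,241); yellow at (419,338). I choose the black driver and the black/aluminium housing. A close crop comes next to check that.

```bash
python3 - <<'E'
import pickle,cv2,numpy as np
from h import cloud
f=pickle.load(open('top0.pkl','rb'));W=cloud(f)
np.save('Wtop.npy',W)
im=f['pixels'][:,:,::-1]
a=cv2.resize(im[160:260,190:290],(400,400),interpolation=cv2.INTER_CUBIC)
b=cv2.resize(im[195:295,355:455],(400,400),interpolation=cv2.INTER_CUBIC)
cv2.imwrite('pics/crop.png',np.hstack([a,b]))
def reg(u0,u1,v0,v1,z0,z1,n):
    P=W[v0:v1,u0:u1].reshape(-1,3); m=(P[:,2]>z0)&(P[:,2]<z1); P=P[m]
    r=cv2.minAreaRect(P[:,:2].astype(np.float32)); print(n,len(P),P.mean(0).round(1),[np.round(x,1) for x in r])
reg(190,290,195,260,180,195,'handletop')
reg(225,280,195,250,90,103,'standtop')
reg(225,280,195,250,104,110,'collar')
reg(225,280,195,250,20,103,'standall')
reg(365,440,200,285,50,68,'cover')
reg(365,440,200,285,69,90,'collar+screw')
reg(365,440,245,285,69,90,'screw')
reg(310,350,185,220,20,80,'tamper')
E
```

```text
handletop 122 [560.2 180.  185.5] [array([560.4, 180.4]), array([23.7, 23.8]), np.float64(34.9)]
standtop 657 [556.9 178.9  98.9] [array([561., 181.]), array([70.7, 70.2]), np.float64(15.6)]
collar 42 [559.9 176.8 105.7] [array([562.8, 179.7]), array([64.9, 60.1]), np.float64(18.0)]
standall 847 [551.9 176.3  89.2] [array([560.7, 180.9]), array([71.5, 70.3]), np.float64(15.3)]
cover 2178 [ 511.  -174.3   60.1] [array([ 514.7, -175.2]), array([147.4, 108.4]), np.float64(14.7)]
collar+screw 443 [ 521.7 -175.    73. ] [array([ 520.7, -182.1]), array([118.9,  74.1]), np.float64(33.7)]
screw 122 [ 472.1 -187.1   75.9] [array([ 483.3, -182.3]), array([55.9, 28.3]), np.float64(24.1)]
tamper 148 [617.5  -2.7  58.9] [array([618.9,  -2.9]), array([29.1, 31.1]), np.float64(45.2)]
```

View pics/crop.png

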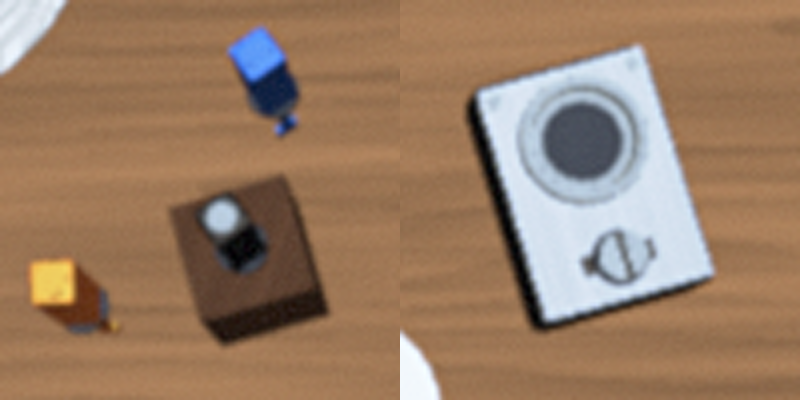

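```bash
python3 - <<'E'
import numpy as np,cv2
W=np.load('Wtop.npy')
def reg(u0,u1,v0,v1,z0,z1,n):
    P=W[v0:v1,u0:u1].reshape(-1,3); m=(P[:,2]>z0)&(P[:,2]<z1); P=P[m]
    r=cv2.minAreaRect(P[:,:2].astype(np.float32)); print(n,len(P),P.mean(0).round(1),P[:,2].max().round(1),[np.round(x,1) for x in r])
reg(245,266,164,195,120,400,'blue'); reg(195,218,222,245,120,400,'orange')
reg(225,285,285,325,10,60,'portaf')
reg(95,150,245,300,20,150,'mug');reg(320,355,130,178,20,150,'cup');reg(95,215,75,190,20,250,'plates')
reg(390,440,300,375,20,150,'yellow')
E
```

```text
blue 187 [651.4 161.9 160.8] 179.1 [array([654.9, 163.2]), array([25.2, 24.2]), np.float64(34.9)]
orange 200 [528.  272.2 160.3] 178.6 [array([530.5, 275.1]), array([25. , 24.8]), np.float64(2.6)]
portaf 492 [366.2 191.7  24. ] 34.7 [array([365.1, 180.3]), array([142.5,  66.6]), np.float64(89.3)]
mug 1047 [455.  483.6  64.1] 99.1 [array([447.2, 484.9]), array([108.8,  84.5]), np.float64(4.9)]
cup 470 [745.8 -28.4  46.5] 65.7 [array([740.6, -34.4]), array([98.9, 71.6]), np.float64(22.2)]
plates 10082 [787.3 410.   97.7] 112.0 [array([799.8, 417.5]), array([262. , 258.6]), np.float64(34.8)]
yellow 2947 [ 289.1 -197.    58. ] 79.6 [array([ 287.3, -204.4]), array([150.1, 110.9]), np.float64(6.0)]
```

```bash
cat >> h.py <<'E'
from scipy.spatial.transform import Rotation as Ro
def to(x,y,z,yaw=None):
    """remaining shift in tool axes (full-scale units), and turn about tool y (units of 10deg, + = clockwise from above)"""
    o=arm.get_obs();p=o['tool_pos'];R=Ro.from_euler('xyz',o['tool_rot']);M=R.as_matrix()
    d=M.T@(np.array([x,y,z])-p)/25
    cy=np.degrees(np.arctan2(M[1,0],M[0,0]))
    s='t %.2f pos %s yaw %.2f | units x %.2f y %.2f z %.2f'%(o['time_s'],p.round(1),cy,*d)
    if yaw is not None:
        des=Ro.from_euler('xyz',[-90,0,yaw],degrees=True); rv=(R.inv()*des).as_rotvec(degrees=True)/10
        s+=' | dr %s'%rv.round(3)
    print(s, '| F',o['wrist_force'].round(1),'T',o['wrist_torque'].round(3),'w',round(o['width'],1))
E
python3 -m pendant '{"translation":[[-0.5,0,-0.9],[-0.5,0,-0.9],[-0.5,0,-0.9],[-0.5,0,-0.9],[-0.5,0,-0.9],[-0.5,0,-0.9],[-0.5,0,-0.9],[-0.5,0,-0.9]],"dr":[[0,0,0],[0,0,0],[0,0,0],[0,0,0],[0,0,0],[0,0,0],[0,0,0],[0,0,0]],"grip":[-1,-1,-1,-1,-1,-1,-1,-1]}' 30
python3 -c "
from h import *
to(561,181,300,34.9)"
```

```text
time_s: 1.15
tool_pos: [362.5, 416.0, 249.1]
tool_rot: [-1.569, 0.007, 1.196]
wrist_force: [-0.3, -0.2, -0.1]
width: 85.4
t 1.15 pos [362.5 416.  249.1] yaw 68.51 | units x -5.85 y -2.02 z -10.83 | dr [-1.000e-03  3.361e+00 -4.200e-02] | F [-0.3 -0.2 -0.1] T [ 0.026  0.004 -0.021] w 85.4
```

```bash

python3 -m pendant '{"translation":[[-0.55,-0.2,-0.97],[-0.55,-0.2,-0.97],[-0.55,-0.2,-0.97],[-0.55,-0.2,-0.97],[-0.55,-0.2,-0.97],[-0.55,-0.2,-0.97],[-0.55,-0.2,-0.97],[-0.55,-0.2,-0.97]],"dr":[[0,0,0],[0,0,0],[0,0,0],[0,0,0],[0,0,0],[0,0,0],[0,0,0],[0,0,0]],"grip":[-1,-1,-1,-1,-1,-1,-1,-1]}'
python3 -m pendant '{"translation":[[-0.6,-0.2,-0.8],[-0.6,-0.1,-0.8],[0,0,-0.8],[0,0,-0.5]],"dr":[[0,0,0],[0,0,0],[0,1,0],[0,0.9,0]],"grip":[-1,-1,-1,-1]}'
python3 -c "
from h import *
to(561,181,300,34.9)"
```

```text
time_s: 2.15
tool_pos: [505.4, 235.9, 287.3]
tool_rot: [-1.565, 0.011, 1.196]
wrist_force: [0.9, 0.3, 0.2]
width: 85.3
time_s: 2.65
tool_pos: [562.7, 175.8, 294.1]
tool_rot: [-1.568, 0.014, 0.853]
wrist_force: [0.9, -0.3, 0.2]
width: 85.4
t 2.65 pos [562.7 175.8 294.1] yaw 48.88 | units x 0.11 y -0.24 z 0.19 | dr [-0.005  1.398 -0.08 ] | F [ 0.9 -0.3  0.2] T [ 0.012 -0.05   0.011] w 85.4
```

```bash

python3 -m pendant '{"translation":[[0.1,0,0.2],[0,0,0],[0,0,0]],"dr":[[0,0.8,-0.08],[0,0.6,0],[0,0,0]],"grip":[-1,-1,-1]}'
python3 - <<'E'
from h import *
to(561,181,300,34.9)
f=shot('wrist','pics/w1.png');W=cloud(f);np.save('Ww1.npy',W)
for z0,z1 in ((180,195),(90,103)):
    m=(W[...,2]>z0)&(W[...,2]<z1)&(np.hypot(W[...,0]-561,W[...,1]-181)<52)
    P=W[m];r=cv2.minAreaRect(P[:,:2].astype(np.float32));print(len(P),P.mean(0).round(1),r)
E
```

```text
time_s: 3.02
tool_pos: [560.9, 179.9, 292.6]
tool_rot: [-1.568, 0.002, 0.599]
wrist_force: [-0.5, -0.1, -0.1]
width: 85.1
t 3.02 pos [560.9 179.9 292.6] yaw 34.30 | units x 0.03 y -0.30 z 0.03 | dr [-0.014 -0.06  -0.012] | F [-0.5 -0.1 -0.1] T [0.034 0.018 0.043] w 85.1
1063 [562.4 184.6 185.6] ((562.79345703125, 183.72848510742188), (23.95868682861328, 24.186996459960938), 35.153114318847656)
3648 [559.1 190.4  99.4] ((563.6217041015625, 183.9276885986328), (70.14710235595703, 70.45787048339844), 15.612265586853027)
```

View pics/w1.png

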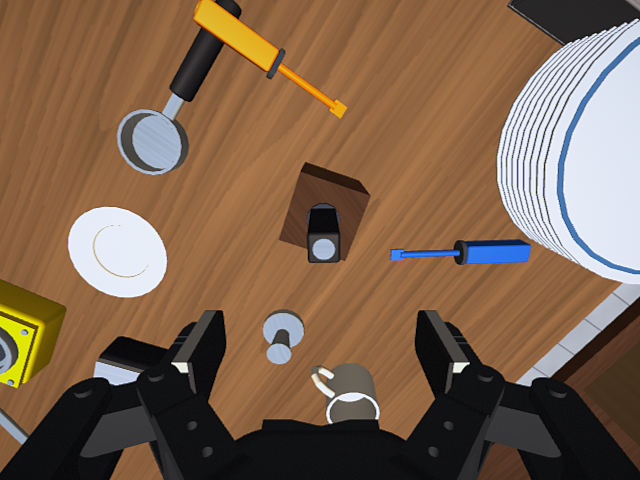

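Here the wrist view shows the black square handle top at about (323,248) above the brown stand at (325,215). The blue and orange look-alikes are well clear at (460,252) and (270,60). The handle centre measures (562,182) at 35°, so I'll descend onto it.

```bash

python3 -m pendant '{"translation":[[0.08,0.8,0.05],[0,0.8,0],[0,0.8,0],[0,0.8,0],[0,0.8,0],[0,0.8,0],[0,0.6,0],[0,0,0]],"dr":[[0,-0.06,0],[0,0,0],[0,0,0],[0,0,0],[0,0,0],[0,0,0],[0,0,0],[0,0,0]],"grip":[-1,-1,-1,-1,-1,-1,-1,-1]}' 
python3 - <<'E'
from h import *
to(562,182.3,153,35)
E
```

```text
time_s: 4.08
tool_pos: [556.5, 182.8, 142.5]
tool_rot: [-1.564, 0.011, 0.626]
wrist_force: [-1.4, 0.1, -0.5]
width: 85.2
t 4.08 pos [556.5 182.8 142.5] yaw 35.84 | units x 0.16 y -0.42 z -0.14 | dr [-0.04   0.084 -0.062] | F [-1.4  0.1 -0.5] T [-0.035 -0.041  0.016] w 85.2
```

```bash

python3 -m pendant '{"translation":[[0.16,-0.42,-0.14],[0,0,0]],"dr":[[-0.04,0.08,-0.06],[0,0,0]],"grip":[-1,-1]}' 
python3 - <<'E'
from h import *
to(562,182.3,153,35)
E
```

```text
time_s: 4.32
tool_pos: [563.3, 182.5, 154.9]
tool_rot: [-1.572, -0.002, 0.611]
wrist_force: [-0.1, -0.7, 0.1]
width: 85.3
t 4.33 pos [563.3 182.5 154.9] yaw 35.02 | units x -0.05 y 0.08 z 0.02 | dr [0.008 0.002 0.014] | F [-0.1 -0.7  0.1] T [0.008 0.027 0.036] w 85.3
```

```bash

python3 -m pendant '{"translation":[[0,0,0],[0,0,0],[0,0,0],[0,0,0],[0,0,0],[0,0,0]],"dr":[[0,0,0],[0,0,0],[0,0,0],[0,0,0],[0,0,0],[0,0,0]],"grip":[0.2,0.6,1,1,1,1]}' 60
python3 - <<'E'
from h import *
to(562,182.3,153,35)
E
```

```text
time_s: 5.08
tool_pos: [564.2, 182.7, 156.8]
tool_rot: [-1.574, -0.005, 0.611]
wrist_force: [-0.6, 0.1, 0.8]
width: 23.2
t 5.08 pos [564.2 182.7 156.8] yaw 35.03 | units x -0.08 y 0.15 z 0.04 | dr [0.016 0.003 0.03 ] | F [-0.6  0.1  0.8] T [-0.072  0.075  0.049] w 23.2
```

```bash

python3 -m pendant '{"translation":[[0,-0.5,0],[0,-0.5,0],[0,-0.5,0],[0,-0.5,0]],"dr":[[0.01,0,0.02],[0,0,0],[0,0,0],[0,0,0]],"grip":[1,1,1,1]}' 
python3 - <<'E'
from h import *
to(563.5,182.5,285,35)
E
```

```text
time_s: 5.58
tool_pos: [563.4, 182.5, 209.0]
tool_rot: [-1.571, 0.001, 0.611]
wrist_force: [0.2, 0.1, -1.4]
width: 23.3
t 5.58 pos [563.4 182.5 209. ] yaw 35.03 | units x 0.00 y -3.04 z -0.00 | dr [-0.001  0.003 -0.003] | F [ 0.2  0.1 -1.4] T [ 0.033 -0.02  -0.019] w 23.3
```

```bash

python3 -m pendant '{"translation":[[0,-0.5,0],[0,-0.5,0],[0,-0.5,0],[0,-0.5,0],[0,-0.5,0],[0,-0.3,0]],"dr":[[0,0,0],[0,0,0],[0,0,0],[0,0,0],[0,0,0],[0,0,0]],"grip":[1,1,1,1,1,1]}' 
python3 - <<'E'
from h import *
to(469.3,-187.2,285,35)
import pickle
f=shot('scene','pics/s1.png');pickle.dump(f,open('s1.pkl','wb'))
im=f['pixels'][:,:,::-1]; cv2.imwrite('pics/s1c.png',cv2.resize(im[160:310,320:470],(600,600),interpolation=cv2.INTER_CUBIC))
shot('wrist','pics/w2.png')
E
```

```text
time_s: 6.32
tool_pos: [563.8, 182.6, 285.3]
tool_rot: [-1.572, -0.002, 0.611]
wrist_force: [-0.3, 0.1, -1.1]
width: 23.9
t 6.33 pos [563.8 182.6 285.3] yaw 35.03 | units x -11.59 y 0.00 z -9.94 | dr [0.004 0.003 0.009] | F [-0.3  0.1 -1.1] T [ 0.045 -0.02   0.032] w 23.9
```

View pics/s1c.png

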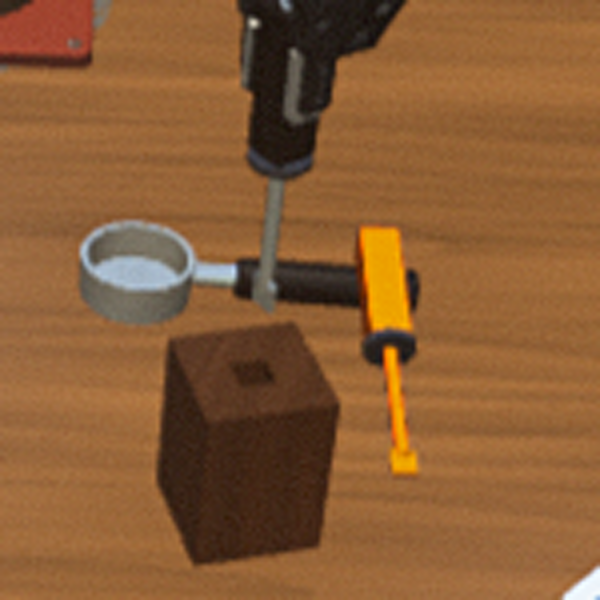

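View pics/w2.png

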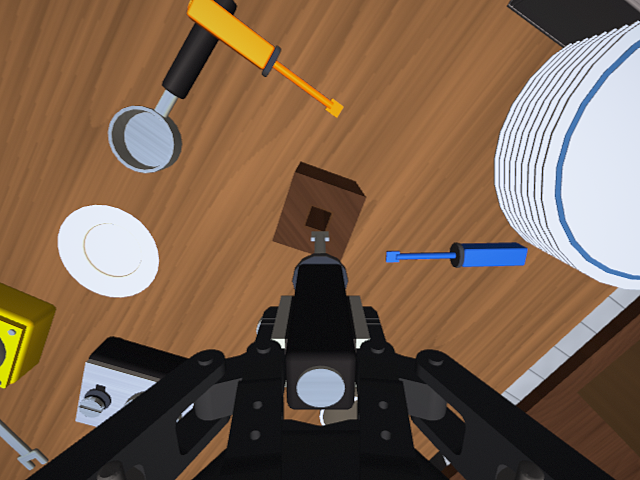

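```bash
python3 - <<'E'
import cv2
im=cv2.imread('pics/w2.png')
cv2.imwrite('pics/w2c.png',cv2.resize(im[220:280,280:360],(800,600),interpolation=cv2.INTER_CUBIC))
E
```

```text
(no output)
```

View pics/w2c.png

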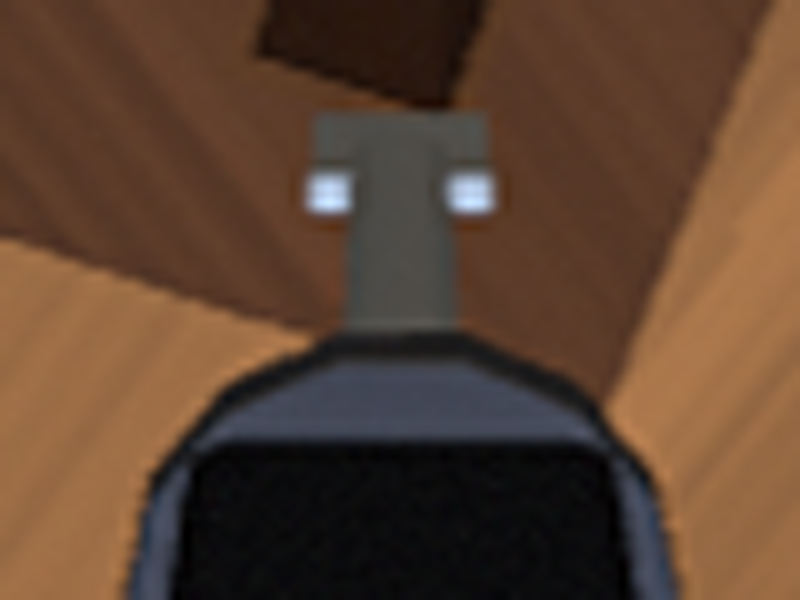

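The wrist view shows the blade at (320,233), spread along the image x axis. That puts the blade width along the jaw's x direction, so tool yaw equals blade direction. The driver hangs upright. Next I'll travel towards the screw.

```bash

python3 -m pendant '{"translation":[[-0.7,0,-0.6],[-0.7,0,-0.6],[-0.7,0,-0.6],[-0.7,0,-0.6],[-0.7,0,-0.6],[-0.7,0,-0.6],[-0.7,0,-0.6],[-0.7,0,-0.6]],"dr":[[0,0,0],[0,0,0],[0,0,0],[0,0,0],[0,0,0],[0,0,0],[0,0,0],[0,0,0]],"grip":[1,1,1,1,1,1,1,1]}' 
python3 - <<'E'
from h import *
to(469.3,-187.2,285,15)
E
```

```text
time_s: 7.42
tool_pos: [511.4, -7.0, 279.9]
tool_rot: [-1.569, 0.008, 0.611]
wrist_force: [0.5, -0.0, -0.8]
width: 23.6
t 7.42 pos [511.4  -7.  279.9] yaw 35.03 | units x -5.52 y -0.17 z -4.93 | dr [-0.005  2.003 -0.046] | F [ 0.5 -0.  -0.8] T [ 0.012 -0.097 -0.027] w 23.6
```

```bash

python3 -m pendant '{"translation":[[-0.65,-0.1,-0.6],[-0.65,0,-0.6],[-0.65,0,-0.6],[-0.65,0,-0.6],[-0.65,0,-0.6],[-0.65,0,-0.6],[-0.65,0,-0.6],[-0.5,0,-0.4]],"dr":[[0,0,-0.05],[0,0,0],[0,0,0],[0,0,0],[0,0,0],[0,0,0],[0,0,0],[0,0,0]],"grip":[1,1,1,1,1,1,1,1]}' 
python3 -m pendant '{"translation":[[0,0,0],[0,0,0],[0,0,0],[0,0,0]],"dr":[[0,0.8,0],[0,0.8,0],[0,0.4,0],[0,0,0]],"grip":[1,1,1,1]}' 
python3 - <<'E'
from h import *
to(469.3,-187.2,285,15)
f=shot('wrist','pics/w3.png')
import pickle;pickle.dump(f,open('w3.pkl','wb'))
E
```

```text
time_s: 8.43
tool_pos: [463.6, -184.8, 276.8]
tool_rot: [-1.563, 0.007, 0.606]
wrist_force: [-0.3, -0.5, -1.2]
width: 23.4
time_s: 8.93
tool_pos: [460.4, -187.4, 275.0]
tool_rot: [-1.564, 0.012, 0.243]
wrist_force: [0.6, -0.0, -1.8]
width: 23.5
t 8.93 pos [ 460.4 -187.4  275. ] yaw 13.90 | units x 0.34 y -0.40 z -0.08 | dr [-0.042 -0.11  -0.069] | F [ 0.6 -0.  -1.8] T [-0.054 -0.012  0.003] w 23.5
```

View pics/w3.png

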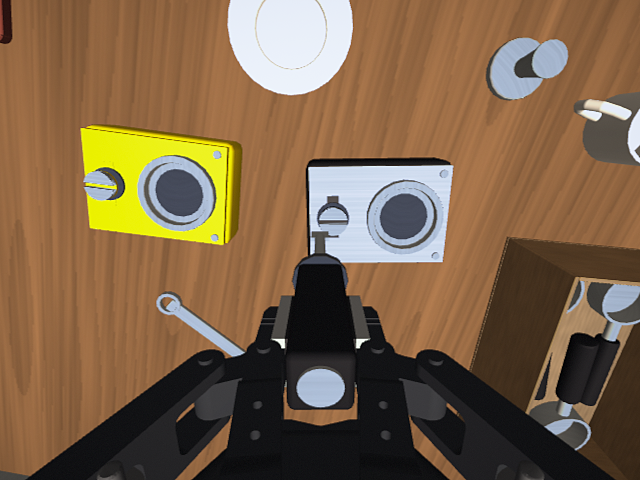

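```bash
python3 - <<'E'
import cv2,pickle,numpy as np
from h import cloud
f=pickle.load(open('w3.pkl','rb'));W=cloud(f)
im=f['pixels'][:,:,::-1]
cv2.imwrite('pics/w3c.png',cv2.resize(im[185:245,300:380],(800,600),interpolation=cv2.INTER_CUBIC))
m=np.zeros(W.shape[:2],bool);m[140:275,290:460]=1
c=m&(W[...,2]>56)&(W[...,2]<65)
P=W[c];print('cover',len(P),P[:,2].mean(),cv2.minAreaRect(P[:,:2].astype(np.float32)))
m2=np.zeros_like(m);m2[190:240,312:355]=1
h=m2&(W[...,2]>73)&(W[...,2]<82)
P=W[h];print('head',len(P),P.mean(0),cv2.minEnclosingCircle(P[:,:2].astype(np.float32)))
col=m&(W[...,2]>69)&(W[...,2]<80);col[:,:358]=0
P=W[col];print('collar',len(P),P[:,2].mean(),cv2.minEnclosingCircle(P[:,:2].astype(np.float32)))
E
```

```text
cover 9402 60.08175231170597 ((518.3153686523438, -173.61746215820312), (142.19676208496094, 102.23018646240234), 14.589247703552246)
head 533 [ 472.9190059  -185.55914927   76.30964981] ((473.06719970703125, -186.38018798828125), 14.176701545715332)
collar 1944 71.01479677062774 ((542.3162231445312, -167.32192993164062), 37.981998443603516)
```

View pics/w3c.png

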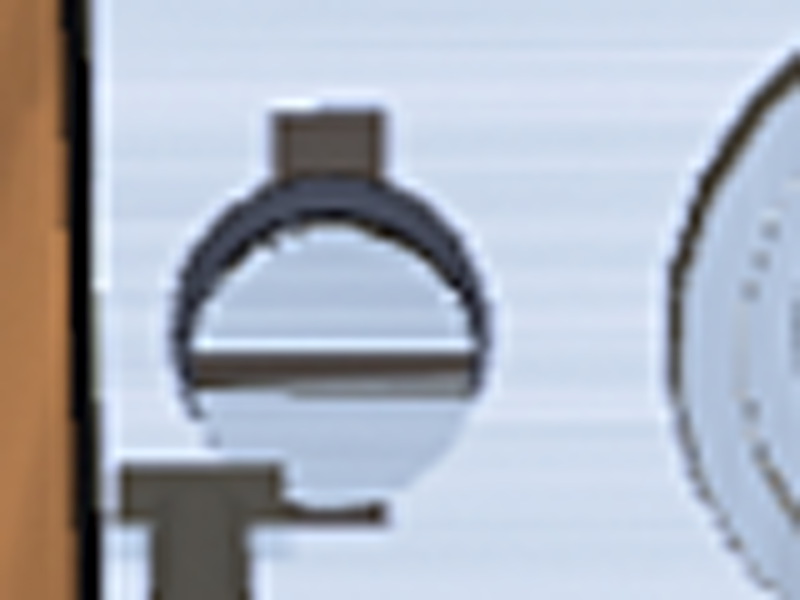

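```bash
cat > m.py <<'E'
from h import *
def ray(f,u,v):
    K=np.array(f['camera_matrix']);T=np.array(f['cam_to_world'])
    d=np.array([(u-K[0,2])/K[0,0],(v-K[1,2])/K[1,1],1]);return T[:3,3],T[:3,:3]@d
def atz(f,u,v,z):
    o,d=ray(f,u,v);return o+d*(z-o[2])/d[2]
E
python3 - <<'E'
from m import *
import pickle
f=pickle.load(open('w3.pkl','rb'));W=cloud(f)
cr=lambda x,y:(300+x/10-.45,185+y/10-.45)
print('slot upper',atz(f,*cr(193,351),77),atz(f,*cr(478,352),77))
print('slot lower',atz(f,*cr(300,393),77),atz(f,*cr(475,396),77))
print('slot ends mid',atz(f,*cr(193,371),77),atz(f,*cr(478,373),77))
print('head top/bot/left/right',[atz(f,*cr(*p),77).round(1) for p in ((333,217),(333,503),(188,360),(482,360))])
print('blade depth',f['depth'][228:240,318:323].round(1).tolist()); print('blade px',W[232,320],W[236,320])
o=arm.get_obs();print(o['tool_pos'],o['tool_rot'], np.array(f['cam_to_world'])[:3,3])
# blade bottom-edge: on tool axis plane z_tool=+1.5
M=Ro.from_euler('xyz',o['tool_rot']).as_matrix();o0,d=ray(f,*cr(200.5,463))
a=M.T@(o0-o['tool_pos']);b=M.T@d
t=(1.5-a[2])/b[2];print('tip in tool if zoff=1.5',a+b*t, 'world',o0+d*t)
E
```

```text
slot upper [ 458.63550534 -187.71641685   77.        ] [ 485.76036465 -181.0397915    77.        ]
slot lower [ 469.87398915 -189.29874141   77.        ] [ 486.65601508 -185.41570537   77.        ]
slot ends mid [ 459.11856787 -189.68323146   77.        ] [ 486.3231585  -183.08948006   77.        ]
head top/bot/left/right [array([ 468.6, -171.5,   77. ]), array([ 475.9, -199.5,   77. ]), array([ 458.4, -188.7,   77. ]), array([ 486.4, -181.7,   77. ])]
blade depth [[349.20001220703125, 348.70001220703125, 349.5, 331.6000061035156, 331.5], [349.29998779296875, 349.20001220703125, 350.1000061035156, 350.3999938964844, 332.1000061035156], [350.20001220703125, 350.0, 349.6000061035156, 350.20001220703125, 349.70001220703125], [273.5, 276.79998779296875, 274.3999938964844, 274.20001220703125, 274.6000061035156], [272.79998779296875, 271.5, 271.79998779296875, 271.8999938964844, 272.6000061035156], [262.1000061035156, 261.29998779296875, 260.8999938964844, 261.8999938964844, 263.0], [257.79998779296875, 259.3999938964844, 257.70001220703125, 259.6000061035156, 259.8999938964844], [256.0, 257.79998779296875, 255.3000030517578, 257.6000061035156, 257.29998779296875], [255.39999389648438, 255.5, 253.60000610351562, 254.39999389648438, 255.60000610351562], [253.1999969482422, 251.5, 251.39999389648438, 252.6999969482422, 252.3000030517578], [250.6999969482422, 249.89999389648438, 249.6999969482422, 250.0, 250.0], [247.89999389648438, 247.5, 247.0, 246.39999389648438, 248.10000610351562]]
blade px [ 459.25991953 -182.70918887  135.13085687] [ 458.90421807 -180.36781085  153.62511022]
[ 460.41283348 -187.31973746  274.95031888] [-1.56348679  0.01216182  0.24335546] [ 443.58096597 -106.48961791  395.76426358]
tip in tool if zoff=1.5 [  1.35714305 150.43665896   1.5       ] world [ 459.32804167 -184.9105701   124.52326236]
```

```bash
python3 - <<'E'
from m import *
import pickle
f=pickle.load(open('w3.pkl','rb'))
cr=lambda x,y:(300+x/10-.45,185+y/10-.45)
o=arm.get_obs();M=Ro.from_euler('xyz',o['tool_rot']).as_matrix()
for z in (132,134,136):
    p=atz(f,*cr(200.5,463),z)-1.5*M[:,2]; r=M.T@(p-o['tool_pos']);print(z,p,r)
# with tool upright at yaw 13.7: 
r=M.T@(atz(f,*cr(200.5,463),134)-1.5*M[:,2]-o['tool_pos'])
N=Ro.from_euler('xyz',[-90,0,13.7],degrees=True).as_matrix()
tcp=np.array([472.7,-186.3,87])-N@r;print('tcp target',tcp);to(*tcp,13.7)
E
```

```text
132 [ 459.2552765  -184.20469809  131.9890366 ] [  1.36580669 142.97556233   2.25716389]
134 [ 459.13916517 -183.62645991  133.9890366 ] [  1.36812418 140.97974625   2.86094698]
136 [ 459.02305385 -183.04822172  135.9890366 ] [  1.37044167 138.98393016   3.46473008]
tcp target [ 472.04838154 -189.40357452  227.97974625]
t 8.97 pos [ 460.4 -187.3  275. ] yaw 13.94 | units x 0.45 y 1.87 z -0.21 | dr [-0.042  0.024 -0.07 ] | F [ 1.1  0.4 -0.4] T [ 0.024 -0.019 -0.063] w 23.1
```

```bash

python3 -m pendant '{"translation":[[0.45,0,-0.2],[0,0.4,0],[0,0.4,0],[0,0.4,0],[0,0.4,0],[0,0.2,0]],"dr":[[-0.04,0.02,-0.07],[0,0,0],[0,0,0],[0,0,0],[0,0,0],[0,0,0]],"grip":[1,1,1,1,1,1]}' 
python3 - <<'E'
from m import *
to(472,-189.4,228,13.7)
f=shot('wrist','pics/w4.png')
import pickle;pickle.dump((f,arm.get_obs()),open('w4.pkl','wb'))
im=f['pixels'][:,:,::-1]
cv2.imwrite('pics/w4c.png',cv2.resize(im[195:255,280:360],(800,600),interpolation=cv2.INTER_CUBIC))
E
```

```text
time_s: 9.72
tool_pos: [472.8, -189.3, 225.6]
tool_rot: [-1.57, 0.0, 0.243]
wrist_force: [0.1, 0.2, -2.2]
width: 23.5
t 9.72 pos [ 472.8 -189.3  225.6] yaw 13.91 | units x -0.03 y -0.10 z 0.00 | dr [-0.006  0.021 -0.002] | F [ 0.1  0.2 -2.2] T [-0.046  0.033  0.004] w 23.5
```

View pics/w4c.png

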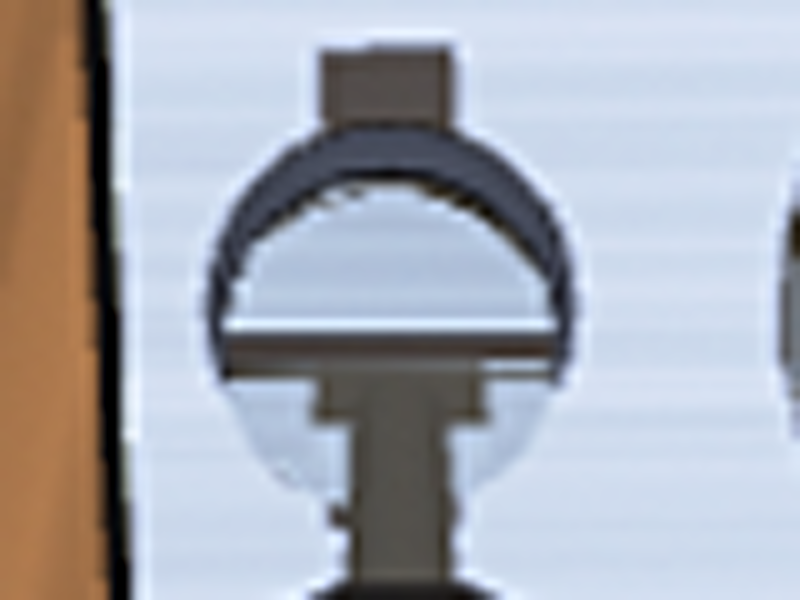

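```bash
cat > d.py <<'E'
import sys,pickle
from m import *
# args: pkl u0 v0 scale slotx slotrow bladex bladerow tipz
fn,u0,v0,s,sx,sr,bx,br=sys.argv[1],*map(float,sys.argv[2:9])
f,o=pickle.load(open(fn,'rb'));M=Ro.from_euler('xyz',o['tool_rot']).as_matrix()
cr=lambda x,y:(u0+x/s-.45,v0+y/s-.45)
S=atz(f,*cr(sx,sr),77)
for off in (139.5,141,142.5):
    z=o['tool_pos'][2]-off
    p=atz(f,*cr(bx,br),z)-1.5*M[:,2]
    print('tipz %.1f'%z,'blade->slot in tool axes (mm): x %.2f z %.2f'%tuple((M.T@(S-p))[[0,2]]), (M.T@(p-o['tool_pos'])).round(2))
E
python3 d.py w4.pkl 280 195 10 390 355 401.5 365; python3 - <<'E'
import cv2;im=cv2.imread('pics/w4.png');cv2.imwrite('pics/w4d.png',cv2.resize(im[222:242,300:340],(800,400),interpolation=cv2.INTER_NEAREST))
E
```

```text
tipz 85.6 blade->slot in tool axes (mm): x -0.96 z -0.23 [  1.71 139.51   2.81]
tipz 84.1 blade->slot in tool axes (mm): x -0.96 z 0.22 [  1.71 141.     2.35]
tipz 82.6 blade->slot in tool axes (mm): x -0.96 z 0.68 [  1.71 142.5    1.9 ]
```

View pics/w4d.png

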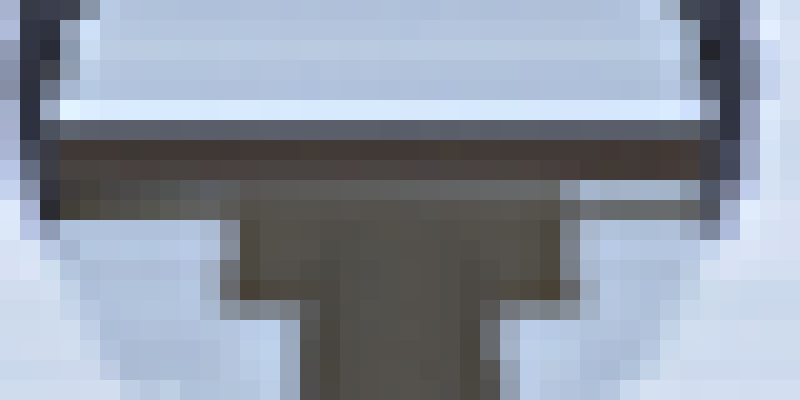

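```bash

python3 -m pendant '{"translation":[[-0.04,0,0],[0,0.12,0],[0,0.12,0]],"dr":[[0,0.01,0],[0,0,0],[0,0,0]],"grip":[1,1,1]}' 
python3 - <<'E'
from m import *
to(471.8,-189.4,215,13.8)
f=shot('wrist','pics/w5.png')
import pickle;pickle.dump((f,arm.get_obs()),open('w5.pkl','wb'))
im=f['pixels'][:,:,::-1]
cv2.imwrite('pics/w5c.png',cv2.resize(im[205:250,290:350],(800,600),interpolation=cv2.INTER_NEAREST))
E
```

```text
time_s: 10.15
tool_pos: [472.1, -189.7, 219.7]
tool_rot: [-1.571, -0.0, 0.241]
wrist_force: [-0.3, 0.4, -1.5]
width: 23.4
t 10.15 pos [ 472.1 -189.7  219.7] yaw 13.80 | units x -0.01 y 0.19 z 0.02 | dr [-0.001 -0.     0.003] | F [-0.3  0.4 -1.5] T [-0.035  0.023  0.005] w 23.4
```

View pics/w5c.png

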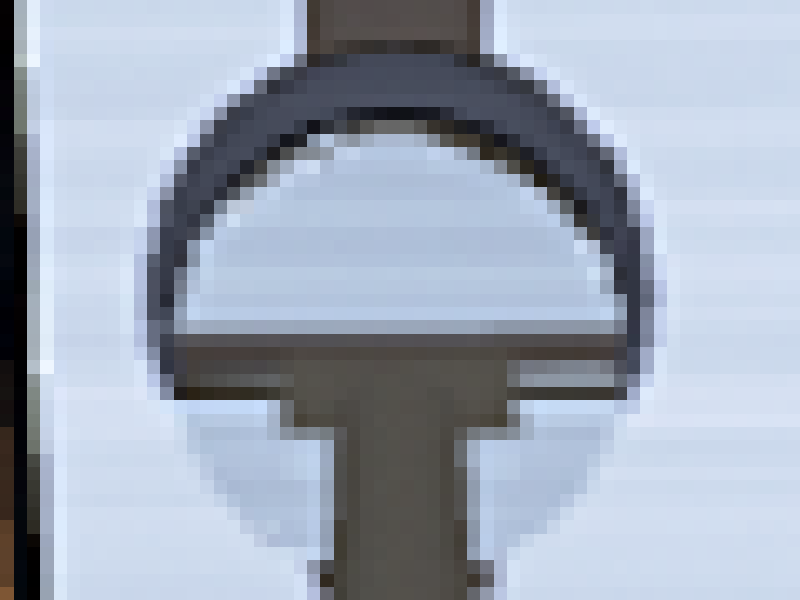

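```bash
python3 d.py w5.pkl 290 205 13.333 402 361 401 353;python3 d.py w5.pkl 290 205 13.333 402 362 401 357
```

```text
tipz 79.7 blade->slot in tool axes (mm): x 0.06 z 0.16 [  1.61 139.5    2.88]
tipz 78.2 blade->slot in tool axes (mm): x 0.06 z 0.61 [  1.61 141.     2.43]
tipz 76.7 blade->slot in tool axes (mm): x 0.06 z 1.07 [  1.61 142.5    1.97]
tipz 79.7 blade->slot in tool axes (mm): x 0.06 z 0.35 [  1.61 139.5    2.63]
tipz 78.2 blade->slot in tool axes (mm): x 0.06 z 0.80 [  1.61 141.     2.17]
tipz 76.7 blade->slot in tool axes (mm): x 0.06 z 1.26 [  1.61 142.5    1.71]
```

```bash

for i in 1; do python3 -m pendant '{"translation":[[0,0.04,0.02]],"dr":[[0,0,0]],"grip":[1]}'
python3 -m pendant '{"translation":[[0,0.06,0]],"dr":[[0,0,0]],"grip":[1]}'
python3 -m pendant '{"translation":[[0,0.06,0]],"dr":[[0,0,0]],"grip":[1]}'; done
```

```text
time_s: 10.32
tool_pos: [471.8, -189.2, 218.3]
tool_rot: [-1.57, -0.0, 0.241]
wrist_force: [-0.6, 0.1, -2.3]
width: 23.5
time_s: 10.45
tool_pos: [471.9, -189.2, 216.9]
tool_rot: [-1.57, -0.0, 0.241]
wrist_force: [0.1, 0.3, -1.4]
width: 23.5
time_s: 10.58
tool_pos: [471.9, -189.2, 215.3]
tool_rot: [-1.571, -0.0, 0.241]
wrist_force: [-0.4, 0.4, -2.4]
width: 23.1
```

Tip is at about z=74 with no contact force, which looks like it is in the slot. I'll continue gently.

```bash

python3 -m pendant '{"translation":[[0,0.06,0]],"dr":[[0,0,0]],"grip":[1]}'
python3 -m pendant '{"translation":[[0,0.05,0]],"dr":[[0,0,0]],"grip":[1]}';python3 -m pendant '{"translation":[[0,0.05,0]],"dr":[[0,0,0]],"grip":[1]}'
python3 - <<'E'
from m import *
f=shot('wrist','pics/w6.png')
im=f['pixels'][:,:,::-1]
cv2.imwrite('pics/w6c.png',cv2.resize(im[205:250,290:350],(800,600),interpolation=cv2.INTER_NEAREST))
to(471.8,-189.2,210,13.8)
E
```

```text
time_s: 10.7
tool_pos: [471.9, -189.2, 213.7]
tool_rot: [-1.571, -0.0, 0.241]
wrist_force: [0.1, 0.2, -0.5]
width: 23.4
time_s: 10.82
tool_pos: [472.1, -189.3, 212.9]
tool_rot: [-1.571, -0.001, 0.241]
wrist_force: [-0.3, 0.6, 2.3]
width: 23.3
time_s: 10.95
tool_pos: [472.2, -189.4, 212.0]
tool_rot: [-1.571, -0.001, 0.241]
wrist_force: [-1.6, -0.1, 2.4]
width: 23.1
t 11.00 pos [ 472.1 -189.4  211.9] yaw 13.80 | units x -0.01 y 0.08 z 0.01 | dr [0.001 0.    0.005] | F [-0.2 -0.4  2.8] T [0.199 0.257 0.023] w 23.3
```

View pics/w6c.png

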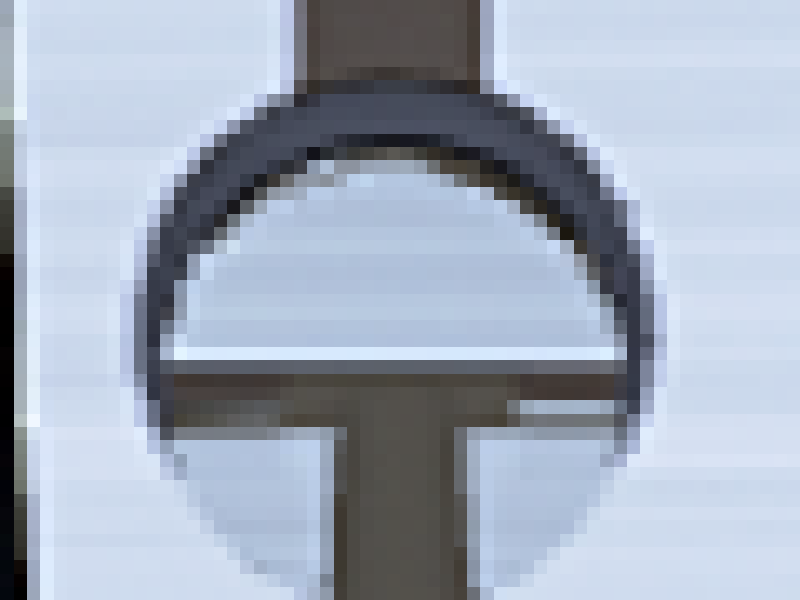

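Contact came at TCP z≈213 (tip about 71), and the crop shows the blade wings sunk between the slot edges (rows 360–430). So the blade is in the slot and on its floor. I'll press slightly more, then start turning.

```bash

python3 -m pendant '{"translation":[[0,0.04,0],[0,0.03,0]],"dr":[[0,0,0],[0,0,0]],"grip":[1,1]}'
python3 -m pendant '{"translation":[[0,0.03,0],[0,0.03,0]],"dr":[[0,0.3,0],[0,0.3,0]],"grip":[1,1]}'
python3 - <<'E'
from m import *
to(471.8,-189.2,210,-75)
E
```

```text
time_s: 11.25
tool_pos: [472.2, -189.4, 210.8]
tool_rot: [-1.571, -0.001, 0.241]
wrist_force: [-0.9, 0.4, 4.2]
width: 23.1
time_s: 11.5
tool_pos: [472.4, -189.5, 210.0]
tool_rot: [-1.572, -0.001, 0.133]
wrist_force: [-2.4, 1.1, 5.6]
width: 23.3
t 11.50 pos [ 472.4 -189.5  210. ] yaw 7.64 | units x -0.02 y -0.00 z 0.01 | dr [-2.000e-03  8.264e+00  1.000e-02] | F [-2.4  1.1  5.6] T [0.497 0.683 0.05 ] w 23.3
```

```bash

python3 -m pendant '{"translation":[[0,-0.02,0],[0,0,0],[0,0,0]],"dr":[[0,0.3,0],[0,0.3,0],[0,0.3,0]],"grip":[1,1,1]}'
python3 - <<'E'
from m import *
to(471.8,-189.2,211.2,-75)
E
```

```text
time_s: 11.88
tool_pos: [472.0, -189.3, 211.0]
tool_rot: [-1.571, -0.001, -0.028]
wrist_force: [-1.2, 0.6, 3.7]
width: 23.3
t 11.88 pos [ 472.  -189.3  211. ] yaw -1.63 | units x -0.01 y -0.01 z 0.01 | dr [-0.000e+00  7.337e+00  4.000e-03] | F [-1.2  0.6  3.7] T [0.175 0.595 0.072] w 23.3
```

```bash

python3 -m pendant '{"translation":[[0,0.02,0],[0,0.01,0],[0,0.01,0],[0,0.01,0]],"dr":[[0,0.3,0],[0,0.3,0],[0,0.3,0],[0,0.3,0]],"grip":[1,1,1,1]}'
python3 - <<'E'
from m import *
to(471.8,-189.2,211.2,-75)
f=shot('wrist','pics/w7.png')
im=f['pixels'][:,:,::-1]
cv2.imwrite('pics/w7c.png',cv2.resize(im[205:250,290:350],(800,600),interpolation=cv2.INTER_NEAREST))
E
```

```text
time_s: 12.38
tool_pos: [471.6, -189.4, 210.6]
tool_rot: [-1.572, 0.0, -0.244]
wrist_force: [-2.3, 1.5, 5.1]
width: 23.6
t 12.38 pos [ 471.6 -189.4  210.6] yaw -14.00 | units x 0.01 y -0.02 z 0.01 | dr [6.0e-03 6.1e+00 1.0e-03] | F [-2.3  1.5  5.1] T [0.248 0.586 0.097] w 23.6
```

View pics/w7c.png

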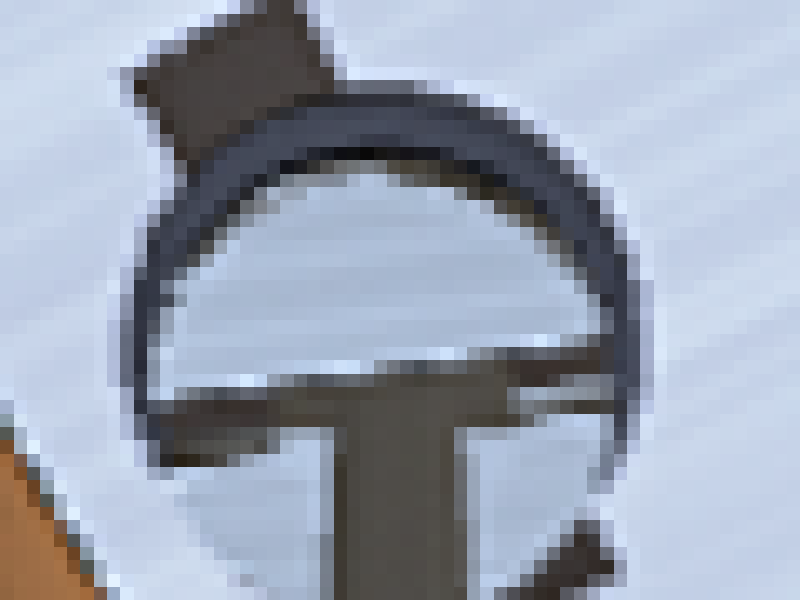

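```bash

python3 -m pendant '{"translation":[[-0.02,0,0],[0,0,0],[0,0.01,0],[0,0,0],[0,0.01,0],[0,0.01,0]],"dr":[[0,0.35,0],[0,0.35,0],[0,0.35,0],[0,0.35,0],[0,0.35,0],[0,0.35,0]],"grip":[1,1,1,1,1,1]}'
python3 - <<'E'
from m import *
to(471.8,-189.2,211.2,-75)
E
```

```text
time_s: 13.18
tool_pos: [470.7, -189.3, 210.7]
tool_rot: [-1.573, 0.001, -0.619]
wrist_force: [-3.3, -0.1, 5.2]
width: 23.5
t 13.18 pos [ 470.7 -189.3  210.7] yaw -35.44 | units x 0.04 y -0.02 z 0.03 | dr [ 1.100e-02  3.956e+00 -1.000e-03] | F [-3.3 -0.1  5.2] T [0.245 0.646 0.094] w 23.5
```

```bash

python3 -m pendant '{"translation":[[0,0,0],[0,0.01,0],[0,0,0],[0,0.01,0]],"dr":[[0,0.35,0],[0,0.35,0],[0,0.35,0],[0,0.35,0]],"grip":[1,1,1,1]}'
python3 - <<'E'
from m import *
to(471.8,-189.2,211.2,-75)
f=shot('wrist','pics/w8.png')
im=f['pixels'][:,:,::-1]
cv2.imwrite('pics/w8c.png',cv2.resize(im[205:250,290:350],(800,600),interpolation=cv2.INTER_NEAREST))
E
```

```text
time_s: 13.68
tool_pos: [470.2, -189.0, 210.7]
tool_rot: [-1.573, 0.001, -0.867]
wrist_force: [-2.0, 1.9, 4.4]
width: 23.3
t 13.68 pos [ 470.2 -189.   210.7] yaw -49.68 | units x 0.05 y -0.02 z 0.04 | dr [ 0.016  2.532 -0.004] | F [-2.   1.9  4.4] T [0.253 0.577 0.063] w 23.3
```

View pics/w8c.png

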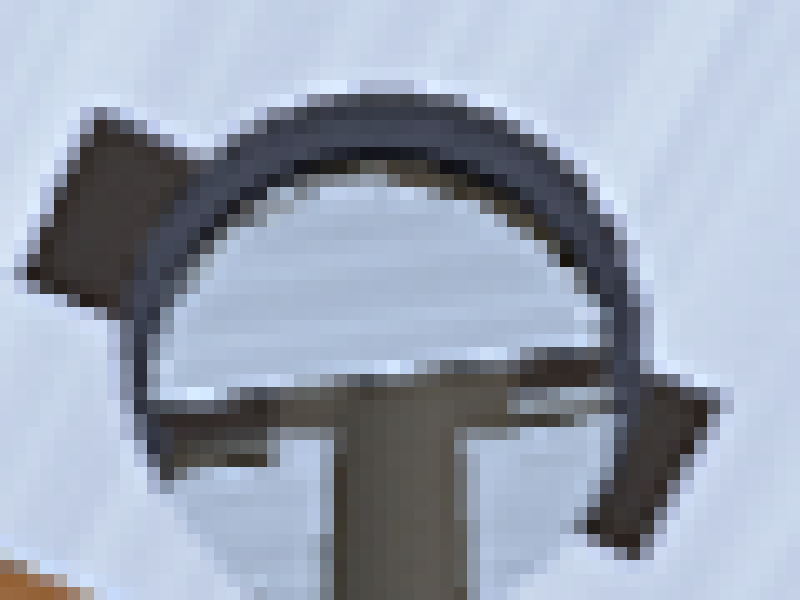

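```bash

python3 -m pendant '{"translation":[[0,0,0],[0,0.01,0],[0,0,0],[0,0.01,0],[0,0,0],[0,0.01,0]],"dr":[[0,0.35,0],[0,0.35,0],[0,0.35,0],[0,0.35,0],[0,0.35,0],[0,0.35,0]],"grip":[1,1,1,1,1,1]}'
python3 - <<'E'
from m import *
to(471.8,-189.2,211.2,-75)
E
```

```text
time_s: 14.48
tool_pos: [469.7, -188.5, 210.5]
tool_rot: [-1.575, 0.002, -1.236]
wrist_force: [-1.8, 0.6, 5.2]
width: 23.4
t 14.47 pos [ 469.7 -188.5  210.5] yaw -70.84 | units x 0.05 y -0.03 z 0.07 | dr [ 0.023  0.416 -0.009] | F [-1.8  0.6  5.2] T [0.336 0.605 0.018] w 23.4
```

```bash

python3 -m pendant '{"translation":[[0,0,0],[0,0,0],[0,0.01,0]],"dr":[[0.02,0.3,0],[0,0.3,0],[0,0.25,0]],"grip":[1,1,1]}'
python3 - <<'E'
from m import *
to(471.8,-189.2,211.2,-75)
f=shot('wrist','pics/w9.png')
im=f['pixels'][:,:,::-1]
cv2.imwrite('pics/w9c.png',cv2.resize(im[205:250,290:350],(800,600),interpolation=cv2.INTER_NEAREST))
E
```

```text
time_s: 14.85
tool_pos: [469.2, -188.4, 210.5]
tool_rot: [-1.573, 0.002, -1.384]
wrist_force: [-1.9, 0.3, 4.6]
width: 23.4
t 14.85 pos [ 469.2 -188.4  210.5] yaw -79.31 | units x 0.05 y -0.03 z 0.10 | dr [ 0.011 -0.431 -0.012] | F [-1.9  0.3  4.6] T [0.307 0.615 0.099] w 23.4
```

View pics/w9c.png

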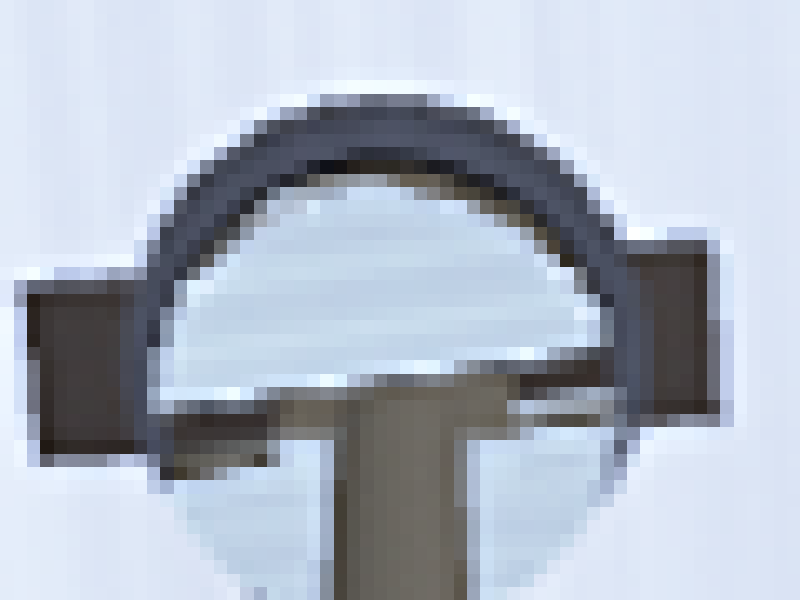

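View pics/w9.png

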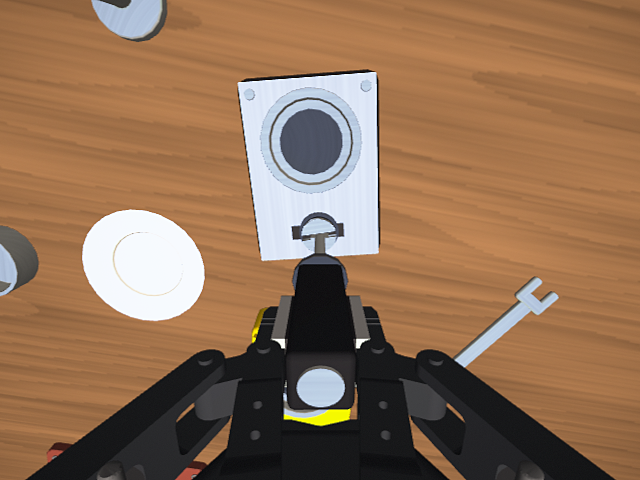

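```bash

python3 -m pendant '{"translation":[[0,0,0],[0,0,0]],"dr":[[0.01,0.2,0],[0,0.2,0]],"grip":[1,1]}'
python3 - <<'E'
from m import *
to(471.8,-189.2,211.2,-75)
f=shot('wrist','pics/w10.png')
im=f['pixels'][:,:,::-1]
cv2.imwrite('pics/w10c.png',cv2.resize(im[205:250,290:350],(800,600),interpolation=cv2.INTER_NEAREST))
E
```

```text
time_s: 15.15
tool_pos: [469.0, -188.3, 210.6]
tool_rot: [-1.571, 0.002, -1.457]
wrist_force: [-2.5, 1.4, 4.9]
width: 23.4
t 15.15 pos [ 469.  -188.3  210.6] yaw -83.48 | units x 0.05 y -0.02 z 0.11 | dr [ 0.003 -0.848 -0.013] | F [-2.5  1.4  4.9] T [0.312 0.645 0.037] w 23.4
```

View pics/w10c.png

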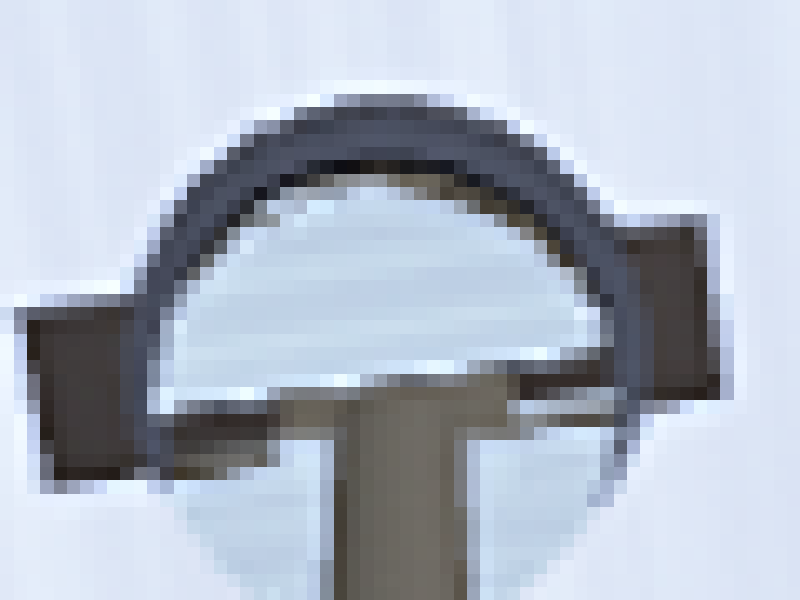

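```bash

python3 -m pendant '{"translation":[[0,0,0],[0,0,0],[0,0,0]],"dr":[[0,0.15,0],[0,0.1,0],[0,0,0]],"grip":[1,1,1]}'
python3 - <<'E'
from m import *
to(471.8,-189.2,211.2,-75)
f=shot('wrist','pics/w11.png')
im=f['pixels'][:,:,::-1]
cv2.imwrite('pics/w11c.png',cv2.resize(im[205:250,290:350],(800,600),interpolation=cv2.INTER_NEAREST))
E
```

```text
time_s: 15.58
tool_pos: [469.0, -188.2, 210.6]
tool_rot: [-1.572, 0.002, -1.504]
wrist_force: [-2.6, 0.6, 5.0]
width: 23.2
t 15.57 pos [ 469.  -188.2  210.6] yaw -86.19 | units x 0.05 y -0.03 z 0.11 | dr [ 0.004 -1.119 -0.014] | F [-2.6  0.6  5. ] T [0.342 0.637 0.141] w 23.2
```

View pics/w11c.png

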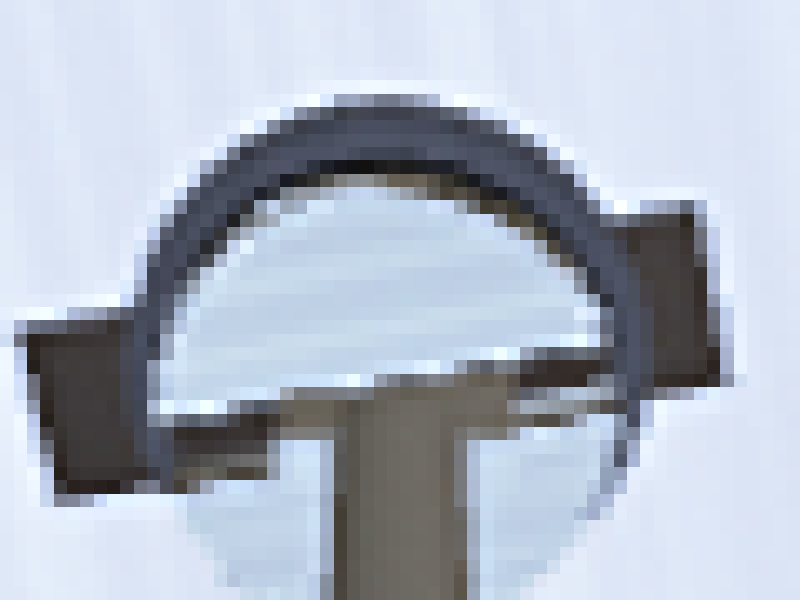

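The slot is now parallel to the oblong hole (housing y) and the turning moment has risen, so the screw is at its stop. I'll ease the blade back within its play and lift.

```bash

python3 -m pendant '{"translation":[[0,0,0],[0,0,0],[0,-0.1,0],[0,-0.15,0],[0,-0.3,0],[0,-0.3,0],[0,-0.5,0],[0,-0.5,0]],"dr":[[0,-0.4,0],[0,-0.3,0],[0,0,0],[0,0,0],[0,0,0],[0,0,0],[0,0,0],[0,0,0]],"grip":[1,1,1,1,1,1,1,1]}'
python3 - <<'E'
from m import *
to(471.8,-189.2,285,-75)
f=shot('wrist','pics/w12.png')
im=f['pixels'][:,:,::-1]
cv2.imwrite('pics/w12c.png',cv2.resize(im[195:255,280:360],(800,600),interpolation=cv2.INTER_NEAREST))
E
```

```text
time_s: 16.62
tool_pos: [469.0, -188.3, 257.5]
tool_rot: [-1.572, 0.003, -1.381]
wrist_force: [-0.4, -0.5, -1.7]
width: 23.4
t 16.62 pos [ 469.  -188.3  257.5] yaw -79.15 | units x 0.05 y -1.10 z 0.10 | dr [ 0.005 -0.415 -0.017] | F [-0.4 -0.5 -1.7] T [-0.034  0.016 -0.014] w 23.4
```

View pics/w12c.png

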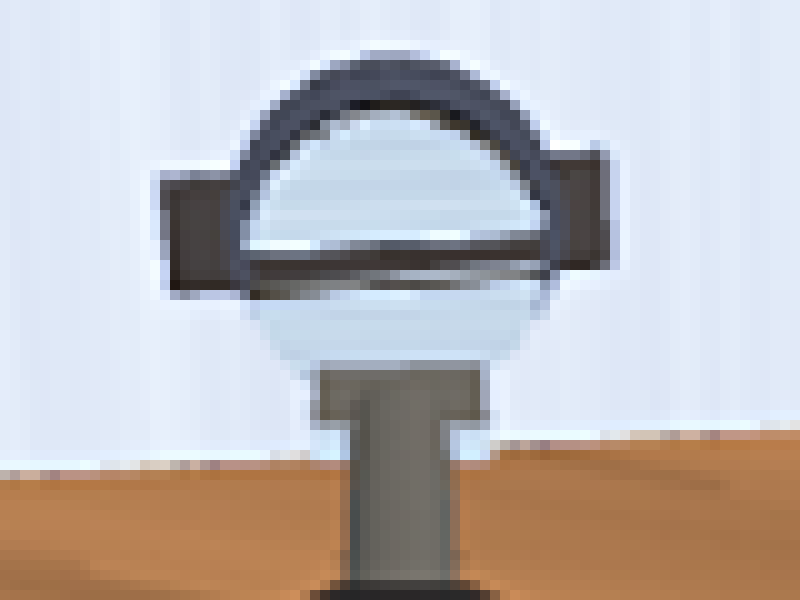

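The lifted view shows the slot at (319,222) parallel to the oblong recess, so the screw stayed at its stop. Next I'll turn back to yaw 35 and return to the stand.

```bash

python3 -m pendant '{"translation":[[0,-0.6,0],[0,-0.6,0],[0,0,0],[0,0,0],[0,0,0],[0,0,0],[0,0,0],[0,0,0]],"dr":[[0,0,0],[0,0,0],[0,-0.9,0],[0,-0.9,0],[0,-0.9,0],[0,-0.9,0],[0,-0.9,0],[0,-0.9,0]],"grip":[1,1,1,1,1,1,1,1]}'
python3 -m pendant '{"translation":[[0,0,0],[0,0,0],[0,0,0],[0,0,0],[0,0,0],[0,0,0]],"dr":[[0,-0.9,0],[0,-0.9,0],[0,-0.9,0],[0,-0.9,0],[0,-0.9,0],[0,-0.9,0]],"grip":[1,1,1,1,1,1]}'
python3 - <<'E'
from m import *
to(563.5,182.5,285,35)
E
```

```text
time_s: 17.68
tool_pos: [471.1, -189.6, 298.9]
tool_rot: [-1.57, -0.007, -0.409]
wrist_force: [0.5, 0.2, -2.7]
width: 23.1
time_s: 18.42
tool_pos: [471.8, -190.0, 304.5]
tool_rot: [-1.58, -0.006, 0.566]
wrist_force: [-0.7, -0.9, -1.4]
width: 23.1
t 18.43 pos [ 471.8 -190.   304.5] yaw 32.41 | units x 11.08 y 0.75 z 10.62 | dr [ 0.052 -0.259  0.035] | F [-0.7 -0.9 -1.4] T [-0.009  0.01   0.009] w 23.1
```

```bash

python3 -m pendant '{"translation":[[0.7,0,0.66],[0.7,0,0.66],[0.7,0,0.66],[0.7,0,0.66],[0.7,0,0.66],[0.7,0,0.66],[0.7,0,0.66],[0.7,0,0.66]],"dr":[[0.05,0,0.03],[0,0,0],[0,0,0],[0,0,0],[0,0,0],[0,0,0],[0,0,0],[0,0,0]],"grip":[1,1,1,1,1,1,1,1]}'
python3 - <<'E'
from m import *
to(563.5,182.5,285,35)
E
```

```text
time_s: 19.42
tool_pos: [521.3, 0.1, 312.0]
tool_rot: [-1.575, -0.004, 0.564]
wrist_force: [0.8, 0.9, -2.2]
width: 23.1
t 19.43 pos [5.213e+02 1.000e-01 3.120e+02] yaw 32.31 | units x 5.32 y 1.08 z 5.27 | dr [ 0.027 -0.269  0.024] | F [ 0.8  0.9 -2.2] T [0.049 0.017 0.069] w 23.1
```

```bash

python3 -m pendant '{"translation":[[0.66,0.1,0.66],[0.66,0.1,0.66],[0.66,0.1,0.66],[0.66,0.1,0.66],[0.66,0.1,0.66],[0.66,0.1,0.66],[0.66,0.1,0.66],[0.3,0,0.3]],"dr":[[0.02,-0.2,0.02],[0,0,0],[0,0,0],[0,0,0],[0,0,0],[0,0,0],[0,0,0],[0,0,0]],"grip":[1,1,1,1,1,1,1,1]}'
python3 - <<'E'
from m import *
to(563.5,182.5,285,35)
E
```

```text
time_s: 20.42
tool_pos: [556.3, 177.5, 301.2]
tool_rot: [-1.575, -0.005, 0.601]
wrist_force: [-0.2, -0.9, -1.9]
width: 23.8
t 20.43 pos [556.3 177.5 301.2] yaw 34.45 | units x 0.35 y 0.65 z 0.00 | dr [ 0.023 -0.055  0.026] | F [-0.2 -0.9 -1.9] T [ 0.034 -0.024 -0.054] w 23.8
```

```bash

python3 -m pendant '{"translation":[[0.35,0.3,0],[0,0.4,0],[0,0.4,0],[0,0.15,0]],"dr":[[0.02,-0.05,0.02],[0,0,0],[0,0,0],[0,0,0]],"grip":[1,1,1,1]}'
python3 - <<'E'
from m import *
to(563.5,182.5,250,35)
f=shot('wrist','pics/w13.png')
im=f['pixels'][:,:,::-1]
cv2.imwrite('pics/w13c.png',cv2.resize(im[190:265,270:370],(800,600),interpolation=cv2.INTER_NEAREST))
E
```

```text
time_s: 20.92
tool_pos: [564.2, 181.3, 268.2]
tool_rot: [-1.572, 0.0, 0.61]
wrist_force: [0.0, 0.3, -1.7]
width: 23.3
t 20.93 pos [564.2 181.3 268.2] yaw 34.94 | units x 0.00 y 0.73 z 0.06 | dr [ 0.006 -0.006 -0.   ] | F [ 0.   0.3 -1.7] T [ 0.    -0.016 -0.042] w 23.3
```

View pics/w13c.png

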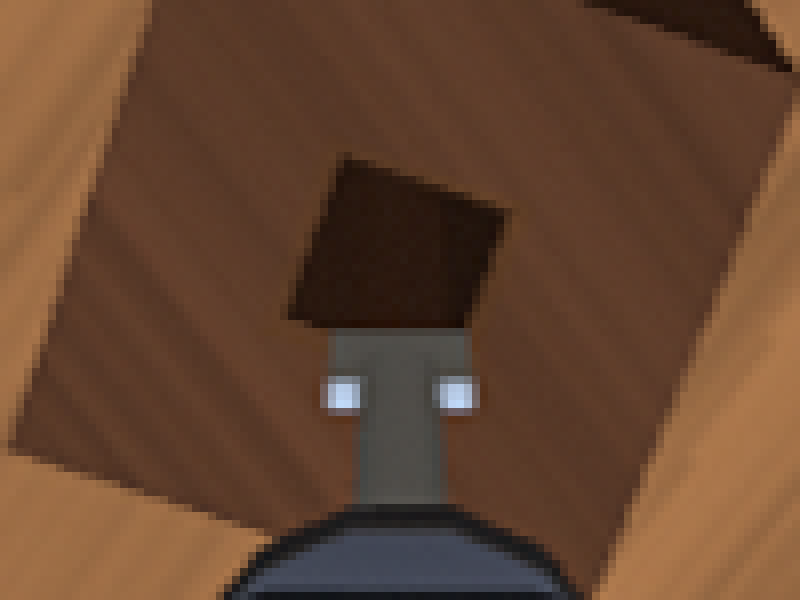

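```bash
python3 - <<'E'
import re
s=open('d.py').read().replace('sr),77)','sr),float(sys.argv[9]))');open('d.py','w').write(s)
from h import *
import pickle
f=shot('wrist');pickle.dump((f,arm.get_obs()),open('w13.pkl','wb'))
E
python3 d.py w13.pkl 270 190 8 400 264 400 330 100
```

```text
tipz 129.1 blade->slot in tool axes (mm): x -0.04 z 0.38 [  0.65 139.5    3.06]
tipz 127.6 blade->slot in tool axes (mm): x -0.04 z 0.83 [  0.65 141.     2.6 ]
tipz 126.1 blade->slot in tool axes (mm): x -0.04 z 1.29 [  0.65 142.5    2.15]
```

```bash

python3 -m pendant '{"translation":[[0,0.3,0.04],[0,0.4,0],[0,0.4,0],[0,0.4,0]],"dr":[[0,0,0],[0,0,0],[0,0,0],[0,0,0]],"grip":[1,1,1,1]}'
python3 - <<'E'
from m import *
to(563.5,182,157,35)
E
```

```text
time_s: 21.52
tool_pos: [564.4, 182.1, 230.1]
tool_rot: [-1.573, -0.003, 0.61]
wrist_force: [-0.1, 0.0, -1.9]
width: 23.3
t 21.52 pos [564.4 182.1 230.1] yaw 34.93 | units x -0.04 y 2.93 z 0.02 | dr [ 0.013 -0.007  0.015] | F [-0.1  0.  -1.9] T [-0.032  0.005 -0.055] w 23.3
```

Tip is about 12 mm inside the hole with no lateral force. I'll continue down.

```bash

python3 -m pendant '{"translation":[[-0.03,0.4,0],[0,0.4,0],[0,0.4,0],[0,0.4,0],[0,0.4,0]],"dr":[[0.01,0,0.01],[0,0,0],[0,0,0],[0,0,0],[0,0,0]],"grip":[1,1,1,1,1]}'
python3 - <<'E'
from m import *
to(563.5,182,157,35)
E
```

```text
time_s: 22.15
tool_pos: [563.5, 181.7, 176.0]
tool_rot: [-1.571, 0.0, 0.61]
wrist_force: [-0.5, 0.4, -1.3]
width: 23.2
t 22.15 pos [563.5 181.7 176. ] yaw 34.93 | units x 0.01 y 0.76 z 0.01 | dr [-0.    -0.007 -0.   ] | F [-0.5  0.4 -1.3] T [ 0.036  0.008 -0.01 ] w 23.2
```

```bash

python3 -m pendant '{"translation":[[0,0.3,0],[0,0.25,0],[0,0.08,0]],"dr":[[0,0,0],[0,0,0],[0,0,0]],"grip":[1,1,1]}'
python3 -m pendant '{"translation":[[0,0.06,0]],"dr":[[0,0,0]],"grip":[1]}'
python3 -m pendant '{"translation":[[0,0.06,0]],"dr":[[0,0,0]],"grip":[1]}'
```

```text
time_s: 22.52
tool_pos: [563.1, 181.6, 158.3]
tool_rot: [-1.57, 0.001, 0.61]
wrist_force: [-1.0, 0.1, -1.2]
width: 23.4
time_s: 22.65
tool_pos: [563.3, 181.6, 157.0]
tool_rot: [-1.57, 0.001, 0.61]
wrist_force: [-0.4, -0.6, -1.9]
width: 23.3
time_s: 22.78
tool_pos: [563.4, 181.6, 156.8]
tool_rot: [-1.571, 0.001, 0.61]
wrist_force: [-6.5, -0.8, 11.1]
width: 23.4
```

```bash

python3 -m pendant '{"translation":[[0,-0.01,0],[0,0,0],[0,0,0],[0,0,0],[0,0,0]],"dr":[[0,0,0],[0,0,0],[0,0,0],[0,0,0],[0,0,0]],"grip":[0.4,0,-0.5,-1,-1]}'
python3 - <<'E'
from m import *
to(563.5,182,290,35)
E
```

```text
time_s: 23.4
tool_pos: [564.6, 181.9, 158.6]
tool_rot: [-1.572, -0.003, 0.61]
wrist_force: [0.5, 0.1, 0.2]
width: 85.2
t 23.40 pos [564.6 181.9 158.6] yaw 34.94 | units x -0.02 y -5.26 z 0.02 | dr [ 0.007 -0.006  0.014] | F [0.5 0.1 0.2] T [ 0.002  0.008 -0.011] w 85.2
```

```bash

python3 -m pendant '{"translation":[[0,-0.5,0],[0,-0.8,0],[0,-0.8,0],[0,-0.8,0],[0,-0.8,0],[0,-0.8,0],[0,-0.8,0]],"dr":[[0,0,0],[0,0,0],[0,0,0],[0,0,0],[0,0,0],[0,0,0],[0,0,0]],"grip":[-1,-1,-1,-1,-1,-1,-1]}'
python3 - <<'E'
from m import *
import pickle
f=shot('wrist','pics/w14.png');W=cloud(f)
for z0,z1 in ((180,195),(90,103)):
    m=(W[...,2]>z0)&(W[...,2]<z1)&(np.hypot(W[...,0]-561,W[...,1]-181)<52)
    P=W[m];print(len(P),P.mean(0).round(1),cv2.minAreaRect(P[:,:2].astype(np.float32)))
f=shot('scene','pics/s2.png')
im=f['pixels'][:,:,::-1];cv2.imwrite('pics/s2c.png',cv2.resize(im[170:320,320:470],(600,600),interpolation=cv2.INTER_CUBIC))
to(500,300,290,35)
f=shot('top','pics/t2.png')
E
```

```text
time_s: 24.28
tool_pos: [563.8, 181.8, 298.8]
tool_rot: [-1.572, -0.003, 0.61]
wrist_force: [-0.4, -0.2, -1.3]
width: 85.6
996 [563.1 184.9 185.7] ((563.7081909179688, 184.1948699951172), (23.381004333496094, 24.044918060302734), 34.39999771118164)
3559 [559.  190.3  99.4] ((563.6657104492188, 184.0529022216797), (70.22090148925781, 70.25992584228516), 15.492226600646973)
t 24.38 pos [565.2 182.  301.2] yaw 34.94 | units x 0.56 y 0.43 z 5.36 | dr [ 0.02  -0.006  0.044] | F [ 1.  -0.2  0.7] T [-0.006 -0.029 -0.019] w 85.5
```

View pics/s2c.png

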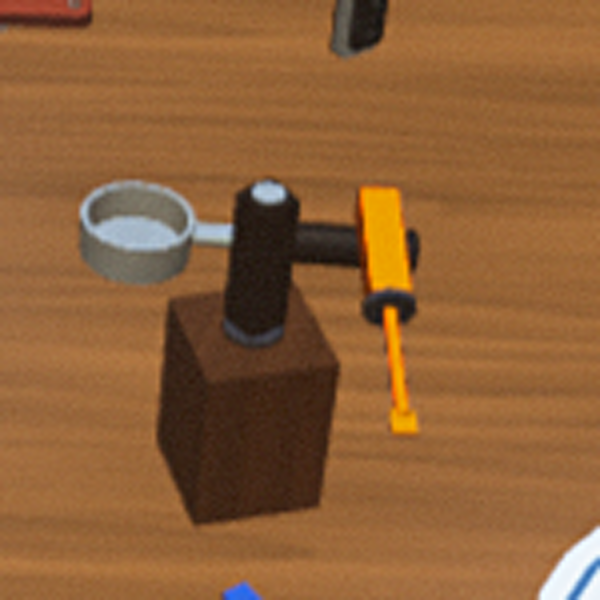

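View pics/t2.png

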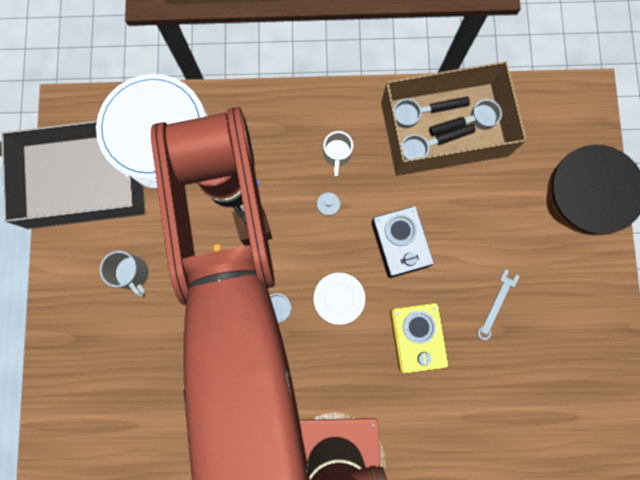

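View pics/w14.png

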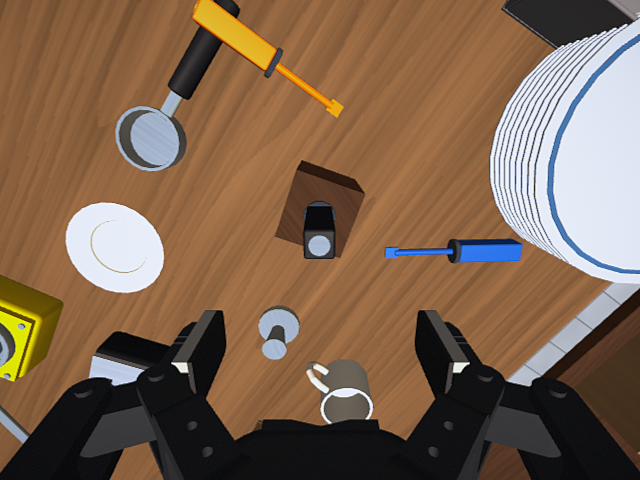

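The driver stands in its stand with the handle top at (563.7,184.2,185.7), against a stand centre of (563.7,184.1). The collar is on the block, the gripper is open and clear above, the screw slot lies across the housing at top-pixel (410,259), and the bystanders are where they were. Handing in.

```bash
python3 -c "
from h import *
print(arm.job_done()); to(500,300,290)"
```

```text
the job is handed in; nothing more can be done
None
the job is handed in; nothing more can be done
```

I turned the screw clockwise to its stop with the black driver, put the driver back in its stand and handed the job in at about 24 s of robot time. No verdict is reported.

**Screw:** The blade was lined up over the slot using the wrist camera. It touched the slot floor about 6 mm below the head's top and stayed pressed while it turned, at about 4–7 N. Near the stop the turning moment rose to 0.14 N·m. After lifting off, the slot lay parallel to the housing's y.

**Driver:** The handle top is within about 0.2 mm of the stand's centre by the wrist camera. Its height of 185.7 mm means the collar is fully down. The gripper is open about 110 mm above the handle and touching nothing.

**Bystanders:** In the last wrist and top pictures, the bystanders and look-alikes look to be where they were. That is a check by eye; I did not measure them.

**Disagreements:**
- The wrist and top cameras differed by 3–4 mm in absolute position, so I only used positions measured relative to each other within the wrist camera.
- The screw trailed the blade by about 7° because of play in the slot, so I turned the blade that much further to reach the stop.
- When the collar touched the stand, the contact force peaked at about 13 N.

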